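# Lean the finished serving board on the ledge

### The job

Take the serving board with the handle out of the drying rack and lean it on the plywood ledge, handle up and square to the wall, in the free space beside the little framed picture. Before letting go, set its foot down on the ledge's base just behind the stop lath, so that the lath blocks the foot and the board's back rests against the ledge's wall. Leave the picture, the other two boards, and the bottles and cups standing between rack and ledge, where they are.

Things in the scene. Friction and masses are not known exactly. Their poses are not given: they have to be found in the camera images.
- board_center (a point): Half-way up the serving board with the handle, 100 mm above its foot (loose, 170 to 340 g, wood with a resin band; either face may face out), on edge in one of the rack's gaps. A paddle 15 mm thick, 200 mm tall: a plate 120 mm wide, 125 mm tall, and from its middle a neck 40 mm wide rising 75 mm more to a rounded end. x through the thickness, y along the width, z from foot to handle.
- board_foot (a point): Middle of the underside of the same board (centre of its 15 x 120 mm foot face), same axes.
- handled_board: The same board as a whole; origin and axes as board_foot.
- rack: Wooden drying rack, fixed: floor 150 x 130 mm, its top 24 mm above the table, with four rows of two upright dowels (14 mm thick, 58 mm tall; rows 34 mm apart along x, the two of a row at y = -35 and +35 mm). Boards stand on edge in the three 20 mm gaps, at x = -34, 0 and +34 mm. Origin: centre of its underside on the table, z up.
- ledge: Plywood leaning ledge, fixed. Origin: centre of its underside on the table; x from lath to wall, y along the wall, z up. Base 130 (x) x 300 (y) x 12 mm. Stop lath along it: 12 mm wide, 14 mm tall above the base, its face to the wall at x = -42 mm. The wall's face is at x = +10 mm. A 15 mm board, foot against the lath and back on the wall's top edge, leans about 18 degrees (0.32 rad) from upright.
- ledge_wall: The ledge's upright wall: plywood 12 mm thick, 300 mm long, 115 mm tall above the base (top 127 mm above the table). Origin: middle of the lower edge of its face towards the lath, axes as the ledge.
- picture: Small framed picture (loose), 85 mm wide, 135 mm tall, 12 mm thick, already leaning on the ledge behind the lath, centred 92 to 104 mm from the ledge's middle towards its +y. Origin: middle of its foot. It stays. The free space for the board runs from the ledge's y = -150 to about +45 mm.
- plain_board: Plain rectangular board without handle (loose), 15 mm thick, 115 mm wide, 95 mm tall, in another gap of the rack. Origin: middle of its foot. It stays.
- notched_board: Board with a notch in its top edge (loose), 15 mm thick, 100 mm wide, 98 mm tall, in another gap of the rack. Origin: middle of its foot. It stays.
- resin_bottle: Clear bottle, 54 mm across, 125 mm tall, standing between rack and ledge. Origin: centre of its underside. It stays.
- hardener_bottle: Smaller clear bottle, 48 mm across, 115 mm tall, standing between rack and ledge. Origin: centre of its underside. It stays.
- mixing_cup: Clear open cup, 76 mm across, 85 mm tall. Origin: centre of its underside. It stays.
- dreg_cup: White cup of set resin with a wooden stick in it, 64 mm across, cup 70 mm and stick about 135 mm tall. Origin: centre of its underside. It stays.
Things that resemble listed ones, but are neither listed nor needed, are in the scene too. Leave any blue or green look-alike of the handled_board alone.

How it is judged:
By the outcome, as a careful person would: the job done as asked, in the order asked, and still so for the second after the job is handed in, with the robot touching nothing.
It also fails if it takes over 37 s, if anything falls off the work surface, if the arm or the gripper's body presses on something with over 40 N, if the wrist force passes 120 N, or if a joint passes its speed limit or range.

### The arm

A 6-joint arm with a two-finger parallel gripper is mounted at the origin on the work surface. World frame = base frame: x ahead of the robot, y to its left, z up, the work surface at z = 0. Lengths are in mm, angles in rad, forces in N, time in s.
With the tool pointing down it reaches from about 275 to 825 mm from the base axis. Payload 5.2 kg.
Tool frame: the origin (TCP) lies at the very end of the fingers, on their centre line; the grasp point (between the pads) lies 19 mm behind it; z points along the fingers, y is the direction in which the jaws open and shut (so a half turn about z gives the same grasp; the last joint's range is limited). The gripper opens to 93 mm and grips with 3 to 60 N. Pads are 15 mm wide; open, the fingers measure 128 mm over their backs; the gripper's body (75 mm by 188 mm) begins 65 mm behind the grasp point.
Start: joints at [1.117, 0.259, 1.535, -0, 1.348, -0.203], TCP at [136.476, 532.803, 218.653] pointing down, gripper open.
Joint ranges: [-3.14, 3.14], [-0.91, 2.08], [0.19, 2.58], [-1.22, 4.36], [0.22, 2.71], [-3.12, 3.12]. Speed limits (rad/s): [2.57, 2.57, 3.14, 3.14, 3.14, 3.14].

### API

Orientations are given as [roll, pitch, yaw] about the fixed x, y, z axes, in that order (R = Rz(yaw) Ry(pitch) Rx(roll)).
In Python, from bench import robot gives the robot as it stands. The module is installed in compiled form; this text tells all that it offers. Calls block until the motion is done:
- robot.move_ptp(position, orientation): joint-space move of the TCP to a pose.
- robot.move_linear(position, ori=None, speed=150, f_stop=None): straight line of the TCP; ori=None keeps the orientation; speed is the mean speed in mm/s. With f_stop (N) it stops when the force on the tool has changed by that much, and returns True; else False.
- robot.move_j(angles): joint-space move.
- robot.move_gripper(opening): opening from 0.0 (shut) to 1.0 (fully open); the grip force is fixed at half the most; returns when the fingers have stopped.
- robot.sleep(seconds).
- robot.inverse_kinematics(position, orientation): joint angles nearest the present ones, or None.
- robot.get_image(name): name is "side" or "top" or "wrist"; returns a dict with "img" (400x640x3 uint8, blue, green, red), "fovy" (degrees; the focal length in pixels is half the picture's height over the tangent of half this angle, whatever the lens; pixels are square), "cx", "cy" (the principal point, pixels), "k1" (the pictures are not rectified: a ray, as slopes to the right and down, at radius r is drawn at 1 + k1 r^2 times it, then the intrinsics apply), "eye" and "orientation" of the camera in the world. Camera axes: x right, y down, z forward; pixel columns grow to the right and rows downward; lengths in mm; the calibration is good to about 2 mm. A picture is of the moment at which its call begins. There is no depth.
A pose or a line that the arm cannot do raises robot.MotionError and nothing moves.
- robot.hand_in(): hands the job in, once; it reports no verdict.
Readings, each from a call of its own:
- robot.current_t(): time.
- robot.current_qpos(): joint angles.
- robot.current_joint_vel(): joint speeds.
- robot.current_joint_efforts(): joint torques, N m.
- robot.current_tcp_pos(): TCP position.
- robot.current_eef_rot(): TCP orientation.
- robot.current_contact_force(): force on the tool from outside, world axes, zero at the start.
- robot.current_ft_torque(): the same for the moment, N m.
- robot.current_gripper_width(): opening from 0.0 (shut) to 1.0 (fully open).
Only numpy, scipy, OpenCV 4.12 (cv2) and the standard library are available. Lean on these libraries where they do the work, as an engineer would, in place of code of your own. Each camera call takes 0.05 s, during which the arm holds its last target.

## Working session

There is one attempt and no reset: what is moved stays moved. The work goes in short steps, each a Python script; the robot and the scene stay as the last script left them, time stands still between calls to the robot, and variables do not carry over. Pictures are saved under pics/ and viewed, and the job is handed in when it is done.

```bash
mkdir -p pics; python3 - <<'E'
from bench import robot
import cv2
for n in ("side","top","wrist"):
    d=robot.get_image(n); cv2.imwrite(f"pics/{n}0.png",d["img"])
    print(n,{k:v for k,v in d.items() if k!="img"})
print(robot.current_t(),robot.current_eef_rot())
E
```

```text
side {'fovy': 45.636937252571094, 'cx': 318.3636663594634, 'cy': 202.97816968929547, 'k1': -0.039953205090373, 'eye': array([  151.96818492, -1021.62371439,   957.69742735]), 'orientation': array([-2.19987814, -0.01226853, -0.30375056])}
top {'fovy': 53.21488977827215, 'cx': 322.3303379738882, 'cy': 194.22218301934925, 'k1': -0.009928518430877222, 'eye': array([ 413.71110324,   68.86882219, 1126.06018186]), 'orientation': array([-3.03599967e+00, -8.01537300e-04, -1.58045169e+00])}
wrist {'fovy': 68.1192745231132, 'cx': 318.3841391435808, 'cy': 202.0597226197421, 'k1': -0.052449689017854795, 'eye': array([ 67.81987402, 550.30567644, 384.37118504]), 'orientation': array([2.88155434e+00, 7.71353962e-04, 1.32188460e+00])}
0.15 [-3.14031132e+00 -2.66922718e-04  2.89083582e+00]
```

View pics/side0.png

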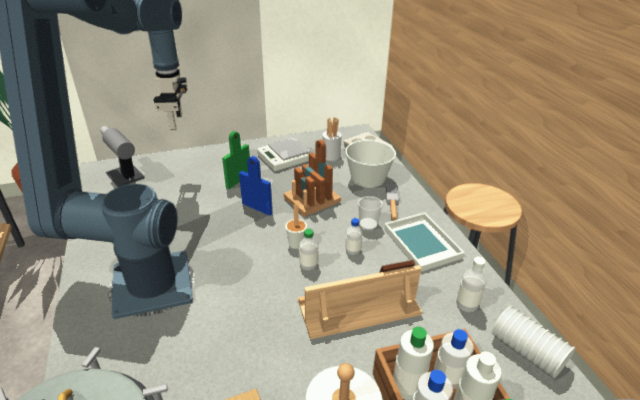

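View pics/top0.png

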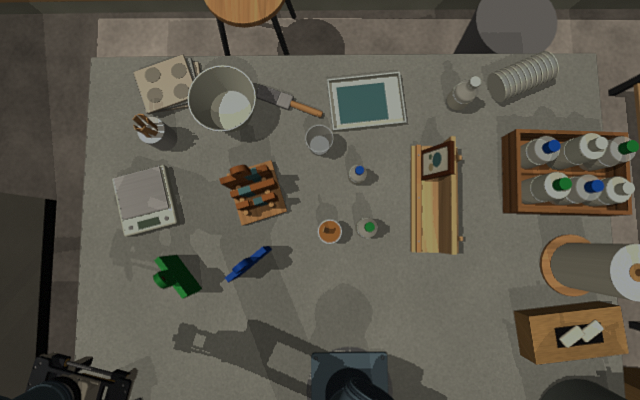

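View pics/wrist0.png

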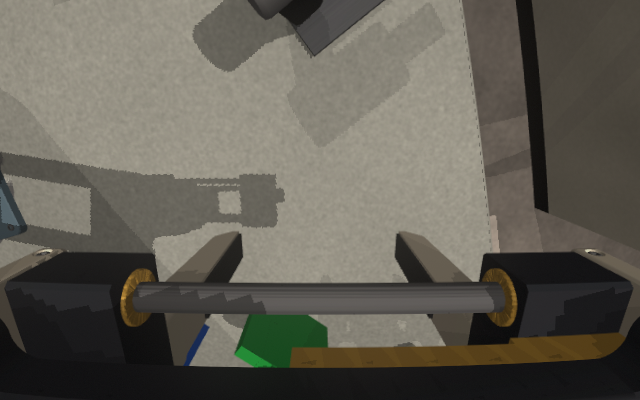

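Rack is near (252,192) and the ledge near (436,195) in the top view; bottles and cups stand in between. I'll zoom in on both.

```bash
python3 - <<'E'
import cv2
t=cv2.imread("pics/top0.png"); s=cv2.imread("pics/side0.png")
cv2.imwrite("pics/c1.png",cv2.resize(t[150:235,205:300],None,fx=8,fy=7.0,interpolation=3)[:600,:800])
cv2.imwrite("pics/c2.png",cv2.resize(t[125:265,400:475],None,fx=4.2,fy=4.2,interpolation=3))
cv2.imwrite("pics/c3.png",cv2.resize(s[130:220,270:370],None,fx=6,fy=6,interpolation=3))
cv2.imwrite("pics/c4.png",cv2.resize(s[250:340,290:430],None,fx=5.5,fy=5.5,interpolation=3))
E
```

```text
(no output)
```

View pics/c1.png

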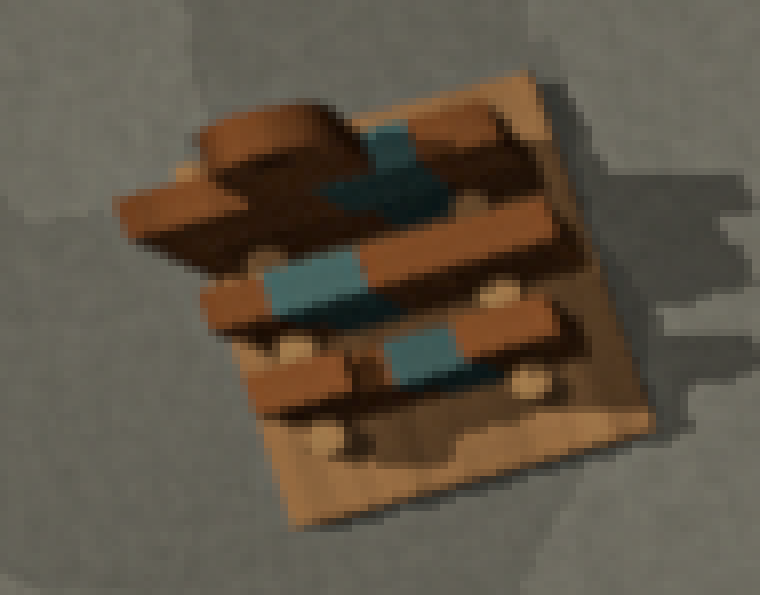

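View pics/c2.png

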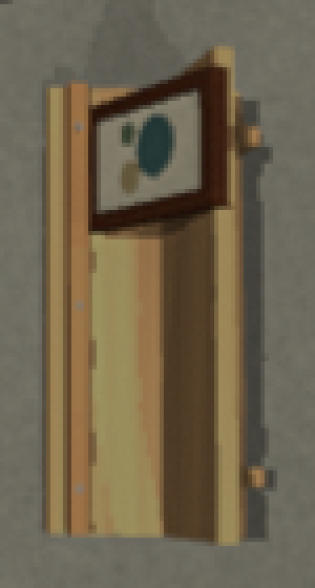

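View pics/c3.png

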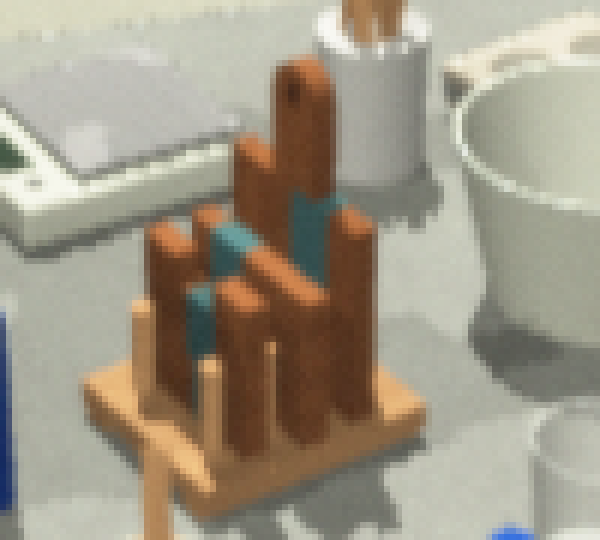

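View pics/c4.png

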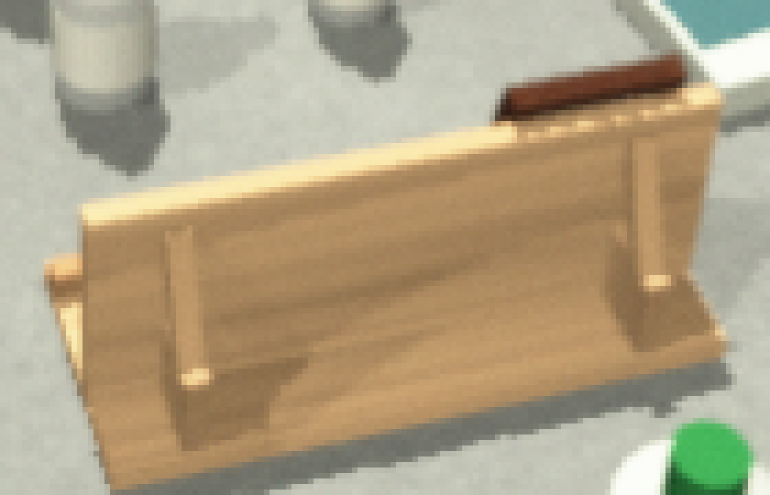

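```bash
cat > h.py <<'E'
import numpy as np, cv2, pickle
from scipy.spatial.transform import Rotation as R
def cam(d):
    f=d["img"].shape[0]/2/np.tan(np.radians(d["fovy"])/2)
    return dict(f=f,cx=d["cx"],cy=d["cy"],k1=d["k1"],eye=np.array(d["eye"]),Rm=R.from_euler("xyz",d["orientation"]).as_matrix())
def proj(c,P):
    p=(np.atleast_2d(P)-c["eye"])@c["Rm"]; s=p[:,:2]/p[:,2:]
    r2=(s**2).sum(1,keepdims=True); s=s*(1+c["k1"]*r2)
    return s*c["f"]+[c["cx"],c["cy"]]
def ray(c,uv,z):
    s0=(np.array(uv,float)-[c["cx"],c["cy"]])/c["f"]; s=s0.copy()
    for _ in range(20): s=s0/(1+c["k1"]*(s@s))
    d=c["Rm"]@np.append(s,1); return c["eye"]+d*(z-c["eye"][2])/d[2]
def place(P,x,y,yaw,z=0):
    return R.from_euler("z",yaw).apply(np.atleast_2d(P).astype(float))+[x,y,z]
def box(x0,x1,y0,y1,z0,z1):
    c=np.array([[x,y,z] for x in(x0,x1) for y in(y0,y1) for z in(z0,z1)],float)
    e=[(i,j) for i in range(8) for j in range(i) if (c[i]!=c[j]).sum()==1]
    return [(c[i],c[j]) for i,j in e]
def draw(img,c,segs,pose,col,S,off):
    for a,b in segs:
        p=proj(c,place(np.array([a,b]),*pose)); q=((p-off+0.5)*S-0.5)
        cv2.line(img,tuple(int(v) for v in q[0].round()),tuple(int(v) for v in q[1].round()),col,1,cv2.LINE_AA)
RACK=box(-75,75,-65,65,0,24)
for r in(-51,-17,17,51):
    for y in(-35,35): RACK+=box(r-7,r+7,y-7,y+7,24,82)[:0]+[((r,y,24),(r,y,82))]
BOARD=box(-7.5,7.5,-60,60,0,125)+box(-7.5,7.5,-20,20,125,200)
LEDGE=box(-65,65,-150,150,0,12)+box(-54,-42,-150,150,12,26)+box(10,22,-150,150,12,127)
E
python3 - <<'E'
from bench import robot
from h import *
from scipy.optimize import least_squares
D={n:robot.get_image(n) for n in("top","side")}
C={n:cam(D[n]) for n in D}; pickle.dump((D,C),open("v0.pkl","wb"))
t,s=C["top"],C["side"]
def fit(pts,x0):
    f=lambda p:np.concatenate([(proj(C[n],place(P,*p))[0]-uv) for n,P,uv in pts])
    r=least_squares(f,x0); print(r.x.round(3),np.abs(r.fun).max().round(2)); return r.x
c1=lambda u,v:np.array([205+u/8-.5,150+v/7-.5]); c2=lambda u,v:np.array([400+u/4.2-.5,125+v/4.2-.5])
c3=lambda u,v:np.array([270+u/6-.5,130+v/6-.5]); c4=lambda u,v:np.array([290+u/5.5-.5,250+v/5.5-.5])
rk=fit([("top",(75,-65,24),c1(530,72)),("top",(-75,-65,24),c1(655,415)),("top",(-75,65,24),c1(295,512)),("side",(-75,65,24),c3(85,383)),("side",(75,-65,24),c3(427,408)),("side",(-75,-65,24),c3(205,492))],[500,200,.2])
bd=fit([("top",(-7.5,60,149),c1(140,237)),("top",(7.5,60,149),c1(117,200)),("top",(7.5,-60,149),c1(490,100)),("top",(-7.5,-60,149),c1(500,145))],[530,250,.2])
lg=fit([("top",(-54,150,26),c2(67,82)),("top",(-54,-150,26),c2(67,535)),("top",(10,-150,127),c2(215,543)),("top",(22,-150,127),c2(240,543)),
 ("side",(22,-150,127),c4(88,222)),("side",(22,150,127),c4(718,100)),("side",(65,-150,0),c4(110,490)),("side",(65,150,0),c4(730,350))],[550,-100,-1.57])
np.savez("fit.npz",rk=rk,bd=bd,lg=lg)
def ov(n,name,x0,x1,y0,y1,S,items):
    im=cv2.resize(D[n]["img"][y0:y1,x0:x1],None,fx=S,fy=S,interpolation=3)
    for seg,p,col in items: draw(im,C[n],seg,p,col,S,np.array([x0,y0]))
    cv2.imwrite(name,im)
B24=[(np.array(a)+[0,0,24],np.array(b)+[0,0,24]) for a,b in BOARD]
it=[(RACK,rk,(0,255,255)),(B24,bd,(0,255,0))]
ov("top","pics/o1.png",205,300,150,235,7,it); ov("side","pics/o3.png",270,370,130,220,6,it)
ov("top","pics/o2.png",400,475,125,265,4.2,[(LEDGE,lg,(0,255,0))]); ov("side","pics/o4.png",290,430,250,340,5.5,[(LEDGE,lg,(0,255,0))])
E
```

```text
[5.41281e+02 2.50409e+02 2.92000e-01] 1.14
[5.69847e+02 2.61670e+02 2.87000e-01] 1.05
[ 518.568 -245.054   -1.6  ] 1.27
```

View pics/o1.png

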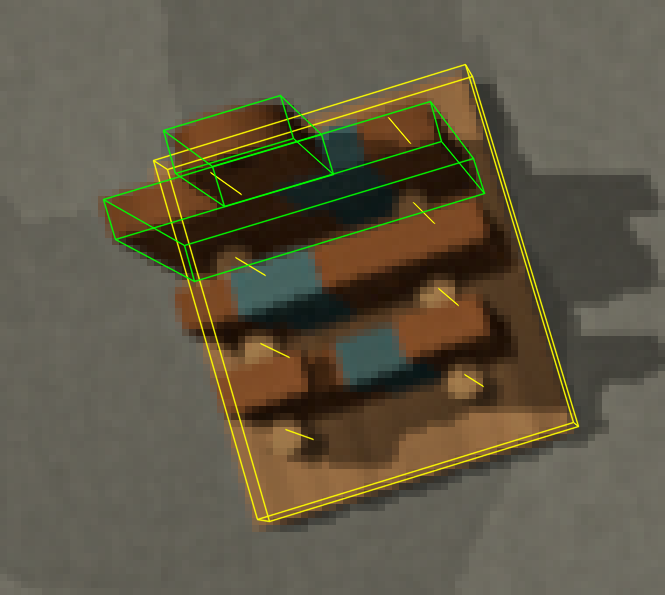

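View pics/o3.png

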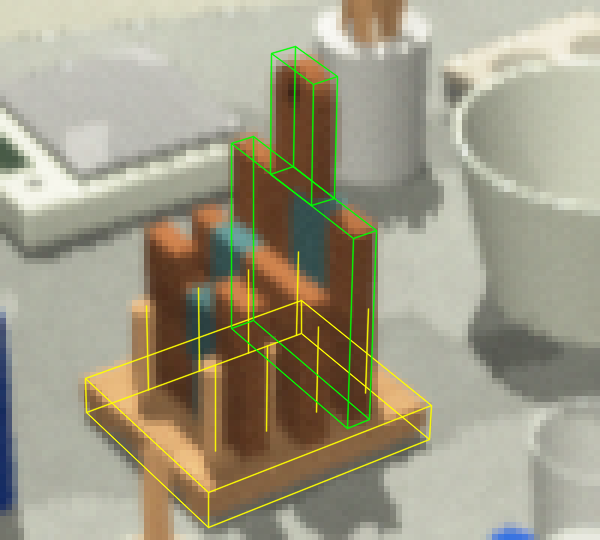

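View pics/o2.png

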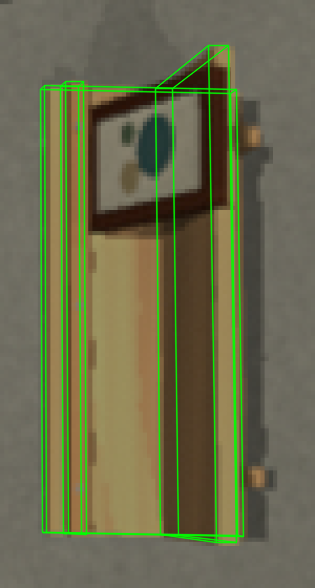

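View pics/o4.png

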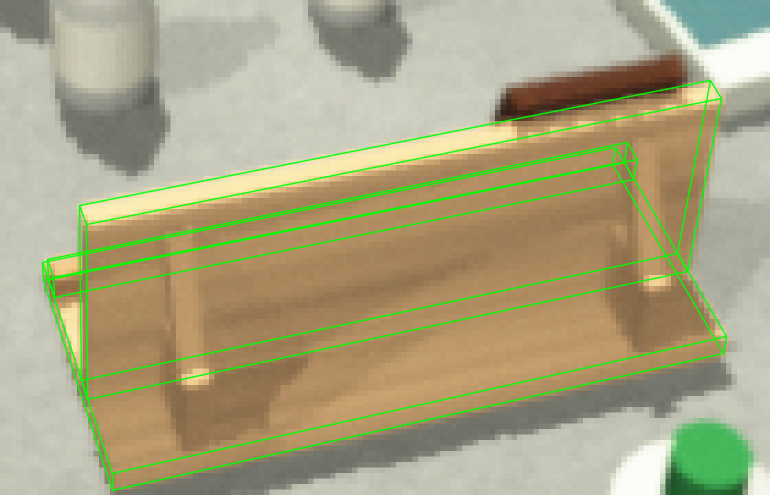

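```bash
cat >> h.py <<'E'
def ori(yaw): return [np.pi,0,yaw]
def pose_on_ledge(lg,yo,fx,fz,th,g,flip):
    """board foot centre at ledge coords (fx,yo,fz), lean th, TCP at board z=g-19"""
    x,y,yaw=lg; L=R.from_euler("z",yaw).as_matrix()
    bz=L@[np.sin(th),0,np.cos(th)]; bx=L@[np.cos(th),0,-np.sin(th)]
    ty=flip*bx; tz=-bz; tx=np.cross(ty,tz)
    foot=L@[fx,yo,fz]+[x,y,0]
    return foot+bz*(g-19), R.from_matrix(np.c_[tx,ty,tz]).as_euler("xyz"), foot, bx, bz
E
python3 - <<'E'
from bench import robot
from h import *
F=np.load("fit.npz"); bd,lg=F["bd"],F["lg"]; print(robot.current_qpos().round(3), robot.current_t())
for yaw in(1.861,1.861-np.pi):
    print(yaw,robot.inverse_kinematics([bd[0],bd[1],300],ori(yaw)))
    print(yaw,robot.inverse_kinematics([bd[0],bd[1],165],ori(yaw)))
for fl in(1,-1):
  for fz in(12,200):
    p,o,*_=pose_on_ledge(lg,-50,-35,fz,.3,165,fl); print(fl,fz,p.round(1),o.round(3),robot.inverse_kinematics(p,o))
W=cam(robot.get_image("wrist")); Rt=R.from_euler("xyz",robot.current_eef_rot()).as_matrix(); tp=np.array(robot.current_tcp_pos())
for dz in(0,50,100): print(dz,proj(W,tp+Rt@[0,0,dz]),(Rt.T@(W["eye"]-tp)).round(1))
E
```

```text
[ 1.117  0.259  1.535 -0.     1.348 -0.203] 0.25
1.861 [ 0.2528414   0.36444334  1.19214946  0.          1.58499986 -0.03736227]
1.861 [ 2.52841400e-01  4.32995168e-01  1.41619599e+00 -4.44089210e-16
  1.29240150e+00 -3.73622732e-02]
-1.2805926535897931 [ 2.52841400e-01  3.64443337e-01  1.19214946e+00 -4.44089210e-16
  1.58499986e+00  3.10423038e+00]
-1.2805926535897931 [ 2.52841400e-01  4.32995168e-01  1.41619599e+00 -4.44089210e-16
  1.29240150e+00  3.10423038e+00]
1 12 [ 468.4 -251.8  151.5] [-2.842  0.    -0.029] [-0.84818992  0.39249962  1.5573065   0.20557531  1.41734843  0.69674911]
1 200 [ 468.4 -251.8  339.5] [-2.842  0.    -0.029] [-0.84818992  0.28451116  1.24989635  0.20991763  1.82406293  0.78194442]
-1 12 [ 468.4 -251.8  151.5] [2.842 0.    3.113] [-0.84818992  0.39249962  1.5573065   0.20557531  1.41734843 -2.44484355]
-1 200 [ 468.4 -251.8  339.5] [2.842 0.    3.113] [-0.84818992  0.28451116  1.24989635  0.20991763  1.82406293 -2.35964823]
0 [[317.83618035 244.37308163]] [ 7.080e+01  1.000e-01 -1.663e+02]
50 [[317.91351349 218.66105531]] [ 7.080e+01  1.000e-01 -1.663e+02]
100 [[317.96398683 201.93913053]] [ 7.080e+01  1.000e-01 -1.663e+02]
```

```bash
python3 - <<'E'
from bench import robot
from h import *
F=np.load("fit.npz"); bd=F["bd"]
robot.move_linear([136.5,532.8,290],speed=200)
robot.move_gripper(0.75)
robot.move_ptp([bd[0],bd[1],300],ori(1.861))
d=robot.get_image("wrist"); cv2.imwrite("pics/w1.png",d["img"])
pickle.dump((d,cam(d)),open("w1.pkl","wb"))
im=d["img"].copy(); W=cam(d)
B24=[(np.array(a)+[0,0,24],np.array(b)+[0,0,24]) for a,b in BOARD]
draw(im,W,B24,bd,(0,255,0),1,np.zeros(2)); draw(im,W,RACK,F["rk"],(0,255,255),1,np.zeros(2))
cv2.imwrite("pics/w1o.png",im); print(robot.current_t(),robot.current_tcp_pos())
E
```

```text
3.325 [569.08922688 262.86943505 300.19175913]
```

View pics/w1o.png

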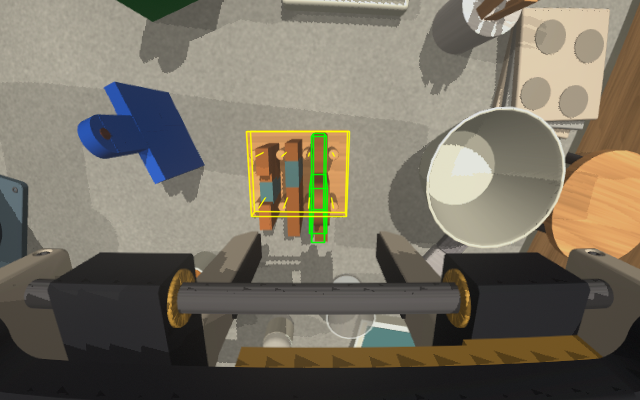

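View pics/w1.png

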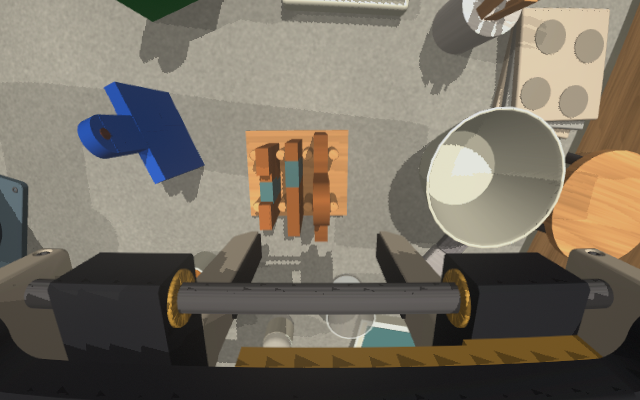

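```bash
python3 - <<'E'
from h import *
d,W=pickle.load(open("w1.pkl","rb")); F=np.load("fit.npz")
x0,y0,x1,y1,S=235,120,365,250,4.5
a=cv2.resize(d["img"][y0:y1,x0:x1],None,fx=S,fy=S,interpolation=3)
B24=[(np.array(p)+[0,0,24],np.array(q)+[0,0,24]) for p,q in BOARD]
draw(a,W,B24,F["bd"],(0,255,0),S,np.array([x0,y0]));draw(a,W,RACK,F["rk"],(0,255,255),S,np.array([x0,y0]))
cv2.imwrite("pics/w1z.png",a)
x0,x1=285,350
cv2.imwrite("pics/w1y.png",cv2.resize(d["img"][y0:y1,x0:x1],None,fx=4.5,fy=4.5,interpolation=3))
E
```

```text
(no output)
```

View pics/w1z.png

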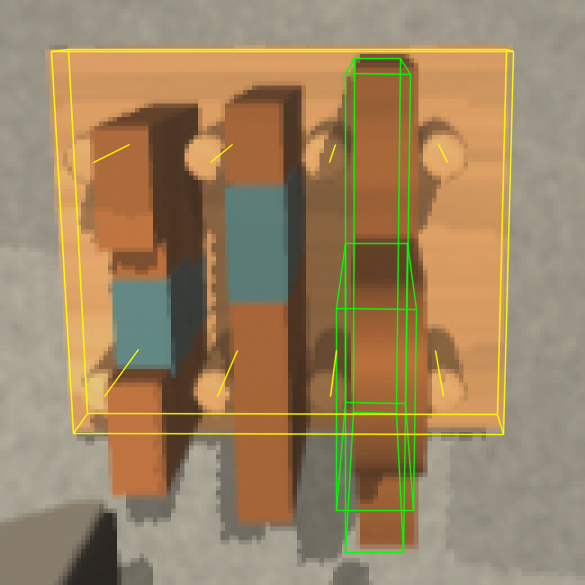

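View pics/w1y.png

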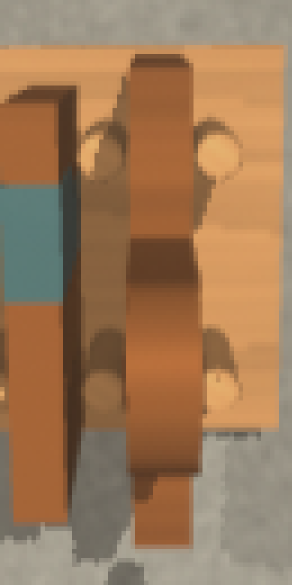

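```bash
python3 - <<'E'
from bench import robot
from h import *
p=[572.2,262.4]; o=ori(1.868)
robot.move_linear([*p,240],o,speed=150)
print(robot.current_tcp_pos().round(1))
print(robot.move_linear([*p,170],speed=100,f_stop=8),robot.current_contact_force().round(2))
robot.sleep(.1);print(robot.current_tcp_pos().round(1))
robot.move_gripper(0.0)
print(robot.current_gripper_width(),robot.current_contact_force().round(2),robot.current_tcp_pos().round(1),robot.current_t())
d=robot.get_image("wrist"); cv2.imwrite("pics/w2.png",d["img"])
d=robot.get_image("side"); cv2.imwrite("pics/s2.png",cv2.resize(d["img"][90:240,220:420],None,fx=4,fy=4))
E
```

```text
[572.1 262.9 240.5]
False [ 0.68  0.65 -0.04]
[572.9 262.6 171.1]
0.15701142103683538 [ 0.28 -0.33 -0.52] [572.2 262.4 169.9] 5.725
```

View pics/s2.png

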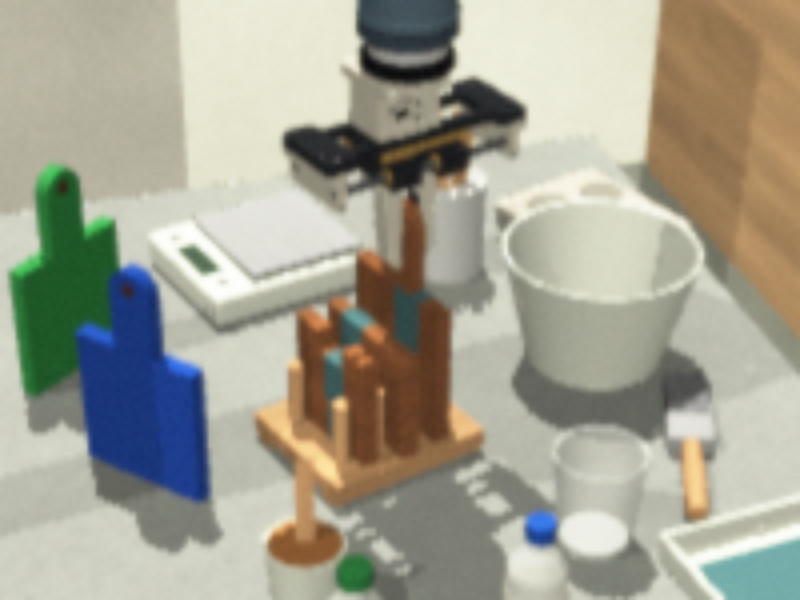

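View pics/w2.png

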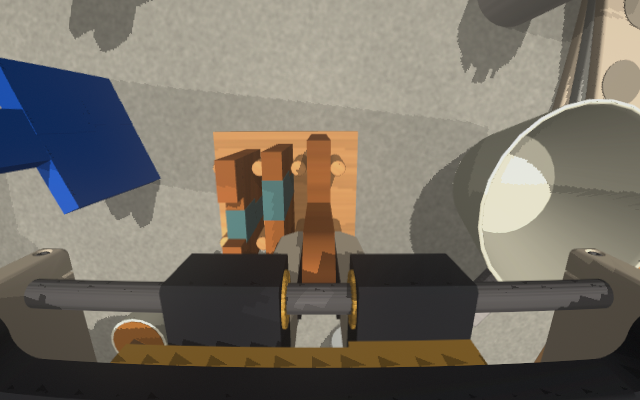

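```bash
python3 - <<'E'
from bench import robot
from h import *
lg=np.load("fit.npz")["lg"]
p=robot.current_tcp_pos()
robot.move_linear([572.2,262.4,200],speed=60)
robot.move_linear([572.2,262.4,345],speed=170)
print(robot.current_contact_force().round(2),robot.current_gripper_width())
q,o,*_=pose_on_ledge(lg,-52,-33,185,.30,165,1)
robot.move_ptp(q,o); robot.sleep(.2)
print(q.round(1),robot.current_tcp_pos().round(1),o.round(3),robot.current_eef_rot().round(3),robot.current_gripper_width(),robot.current_t(),robot.current_contact_force().round(2),robot.current_ft_torque().round(2))
D={n:robot.get_image(n) for n in("top","side","wrist")}; C={n:cam(D[n]) for n in D}; pickle.dump((D,C),open("v3.pkl","wb"))
for n in D: cv2.imwrite(f"pics/{n}3.png",D[n]["img"])
E
```

```text
[ 0.44  0.02 -1.25] 0.15990375353226724
[ 466.3 -253.7  324.5] [ 466.8 -252.9  324.6] [-2.842  0.    -0.029] [-2.842 -0.    -0.027] 0.1581925493020171 9.6 [ 0.55 -0.27 -2.11] [-0.31  0.15 -0.05]
```

View pics/top3.png

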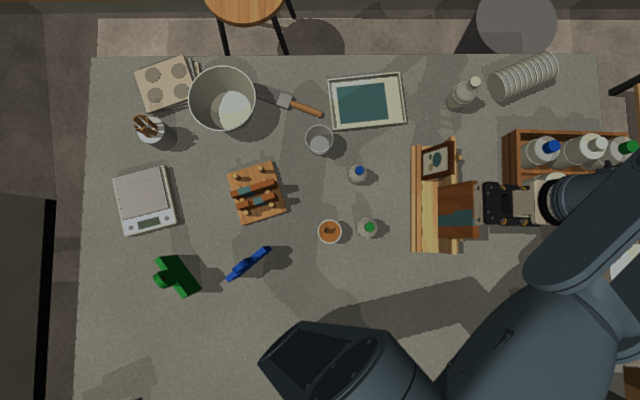

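View pics/side3.png

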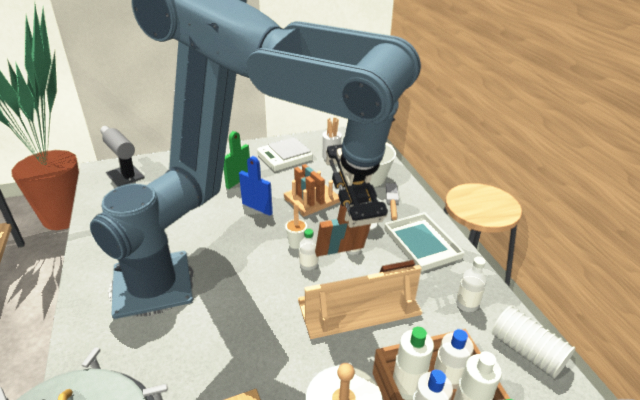

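View pics/wrist3.png

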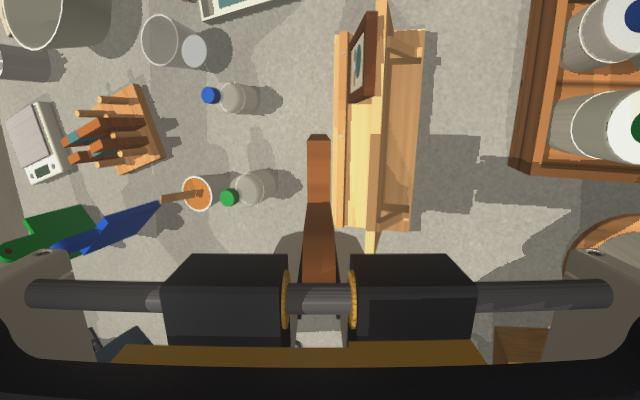

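```bash
python3 - <<'E'
from h import *
D,C=pickle.load(open("v3.pkl","rb")); lg=np.load("fit.npz")["lg"]
p,o,foot,bx,bz=pose_on_ledge(lg,-52,-33,185,.30,165,1)
act=np.array([466.8,-252.9,324.6]); Rt=R.from_euler("xyz",[-2.842,0,-.027]).as_matrix()
# board frame in tool: bx=+y_tool, bz=-z_tool, by = bz x bx
Bm=np.c_[Rt[:,1],np.cross(-Rt[:,2],Rt[:,1]),-Rt[:,2]]; ft=act+Bm@[0,0,-146]
def ov(n,name,x0,y0,x1,y1,S):
    a=cv2.resize(D[n]["img"][y0:y1,x0:x1],None,fx=S,fy=S,interpolation=3); off=np.array([x0,y0])
    draw(a,C[n],LEDGE,lg,(0,255,255),S,off)
    BB=[(Bm@np.array(q)+ft,Bm@np.array(r)+ft) for q,r in BOARD]
    draw(a,C[n],BB,(0,0,0),(0,255,0),S,off); cv2.imwrite(name,a)
ov("wrist","pics/a1.png",260,0,440,260,2.3)
ov("top","pics/a2.png",400,125,510,265,4.2)
ov("side","pics/a3.png",285,170,435,340,3.5)
E
```

```text
(no output)
```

View pics/a1.png

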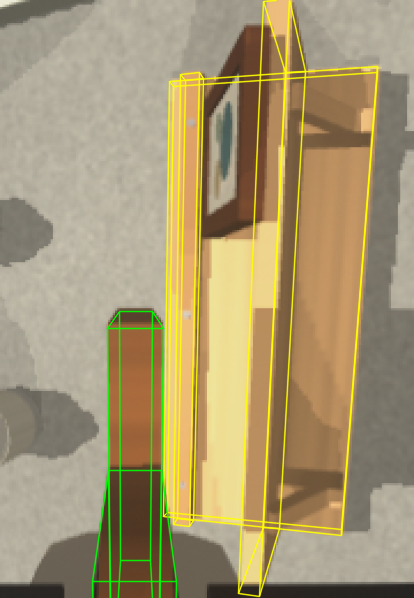

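View pics/a2.png

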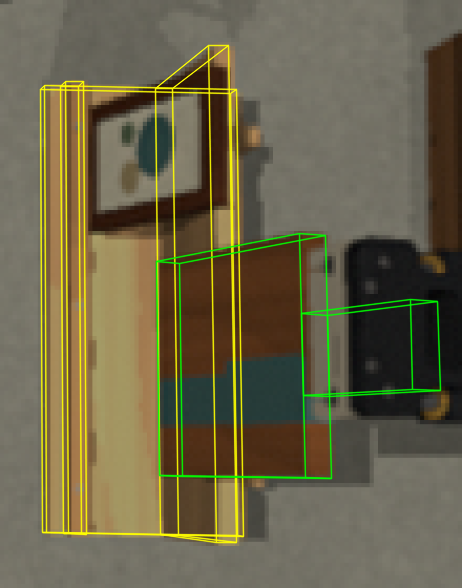

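View pics/a3.png

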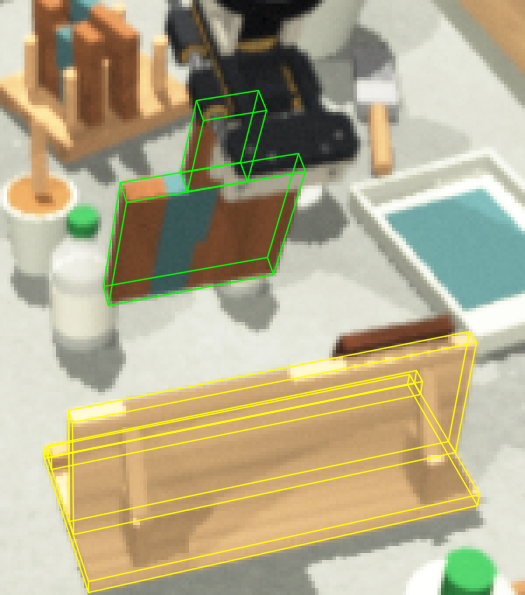

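```bash
python3 - <<'E'
from bench import robot
from h import *
lg=np.load("fit.npz")["lg"].copy(); lg[1]-=1.4
pz=lambda fx,fz,th:pose_on_ledge(lg,-55,fx,fz,th,165,1)[:2]
q,o=pz(-31,150,.24); robot.move_linear(q,o,speed=120)
q,o=pz(-31,32,.24); print(robot.move_linear(q,o,speed=130,f_stop=12))
robot.sleep(.1); print(robot.current_tcp_pos().round(1)-q,robot.current_contact_force().round(2))
q,o=pz(-31,8,.24); hit=robot.move_linear(q,o,speed=25,f_stop=4)
t=robot.current_tcp_pos(); print(hit,(t-q).round(1),robot.current_contact_force().round(2),robot.current_gripper_width(),robot.current_t())
for n in("wrist","top","side"): d=robot.get_image(n); cv2.imwrite(f"pics/{n}4.png",d["img"])
E
```

```text
False
[ 0.51539453 -0.52395084  0.98465567] [ 0.09  0.46 -1.76]
True [-0.1  0.1  5.5] [-0.68 -0.83  3.92] 0.15985416009351758 12.05
```

View pics/wrist4.png

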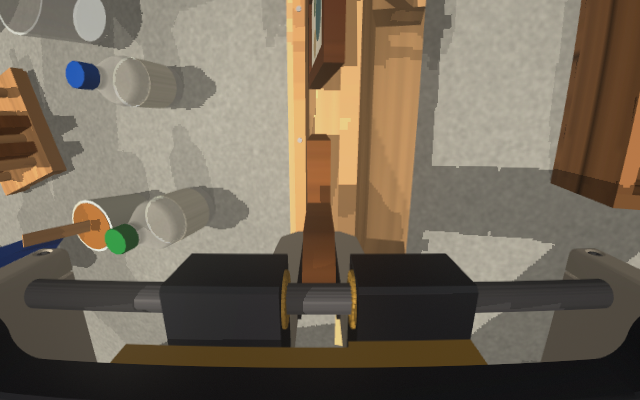

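View pics/top4.png

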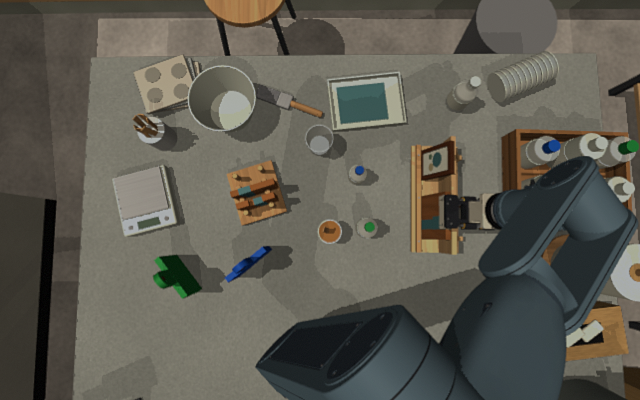

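```bash
python3 - <<'E'
from bench import robot
from h import *
lg=np.load("fit.npz")["lg"].copy(); lg[1]-=1.4
L=R.from_euler("z",lg[2]).as_matrix()
pz=lambda fx,fz,th:pose_on_ledge(lg,-55,fx,fz,th,165,1)[:2]
q0,_=pz(-31,14.2,.24)
q,o=pz(-44,14.2,.24); hit=robot.move_linear(q,o,speed=20,f_stop=4)
t=robot.current_tcp_pos(); dx=(L.T@(t-q0)).round(2); print(hit,dx,(L.T@robot.current_contact_force()).round(2),robot.current_t())
fx=-31+dx[0]; print("foot x at contact",fx,"expected",-42+7.5*np.cos(.24))
# ledge x correction: lath contact
np.save("fx.npy",fx)
# lean about lath-side contact edge: keep foot 0.3 mm off
import math
front=fx-7.5*math.cos(.24)+0.5
th=.40
q,o=pz(front+7.5*math.cos(th),12+7.5*math.sin(th)+.2,th)
hit=robot.move_linear(q,o,speed=25,f_stop=5)
t=robot.current_tcp_pos(); e=robot.current_eef_rot(); print(hit,(L.T@(t-q)).round(2),e.round(3),"lean",np.pi-abs(e[0]),(L.T@robot.current_contact_force()).round(2),robot.current_t())
D={n:robot.get_image(n) for n in("top","side","wrist")}
for n in D: cv2.imwrite(f"pics/{n}5.png",D[n]["img"])
cv2.imwrite("pics/t5z.png",cv2.resize(D["top"]["img"][125:265,400:510],None,fx=4.2,fy=4.2,interpolation=3))
cv2.imwrite("pics/s5z.png",cv2.resize(D["side"]["img"][170:340,270:440],None,fx=3.5,fy=3.5,interpolation=3))
E
```

```text
True [-3.89  0.05 -0.63] [-0.38  0.85  2.9 ] 12.5667
foot x at contact -34.89 expected -34.71496518860978
True [-11.48   0.07   3.15] [-2.819  0.    -0.03 ] lean 0.3225601303839385 [-2.15 -0.58  6.19] 13.1083
```

View pics/t5z.png

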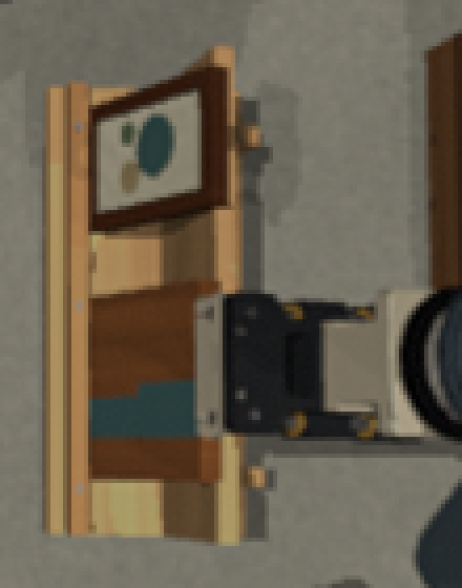

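View pics/s5z.png

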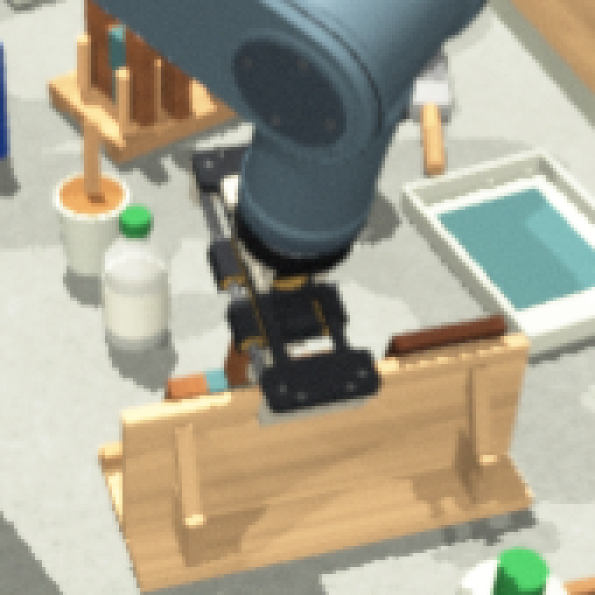

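View pics/wrist5.png

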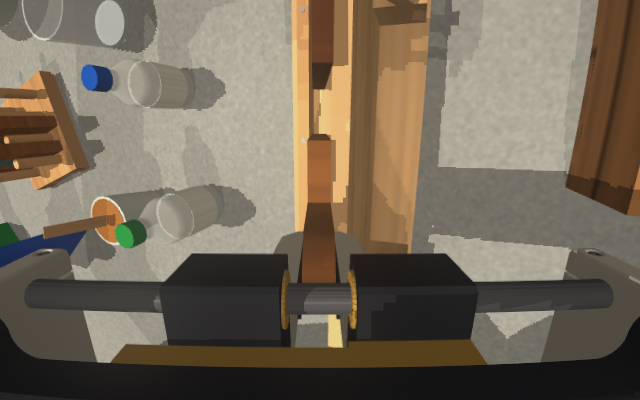

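```bash
python3 - <<'E'
from bench import robot
from h import *
robot.move_gripper(0.42); robot.sleep(.1)
print(robot.current_gripper_width(),robot.current_contact_force().round(2))
Rt=R.from_euler("xyz",robot.current_eef_rot()).as_matrix(); t=np.array(robot.current_tcp_pos())
print(robot.move_linear(t-Rt[:,2]*110,speed=90,f_stop=10))
robot.move_linear(robot.current_tcp_pos()+np.array([0,-60,100]),speed=150); robot.sleep(.2)
print(robot.current_t(),robot.current_contact_force().round(2))
D={n:robot.get_image(n) for n in("top","side","wrist")};C={n:cam(D[n]) for n in D}
lg=np.load("fit.npz")["lg"]; 
for n in D: cv2.imwrite(f"pics/{n}6.png",D[n]["img"])
q,o,foot,bx,bz=pose_on_ledge(lg,-55,-34.9,14.4,.32,165,1); by=np.cross(bz,bx); Bm=np.c_[bx,by,bz]
BB=[(Bm@np.array(a)+foot,Bm@np.array(b)+foot) for a,b in BOARD]
for n,(x0,y0,x1,y1,S) in {"top":(400,125,510,265,4.2),"side":(270,170,440,340,3.5)}.items():
    a=cv2.resize(D[n]["img"][y0:y1,x0:x1],None,fx=S,fy=S,interpolation=3); b=a.copy()
    draw(b,C[n],BB,(0,0,0),(0,255,0),S,np.array([x0,y0])); 
    o=np.hstack([a,b]); cv2.imwrite(f"pics/{n}6z.png",cv2.resize(o,None,fx=.65,fy=.65) if n=="side" else cv2.resize(o,None,fx=.85,fy=.85))
E
```

```text
0.42072478803696545 [-0.82  0.5   0.09]
False
16.4833 [-0.82  0.32  0.3 ]
```

View pics/top6z.png

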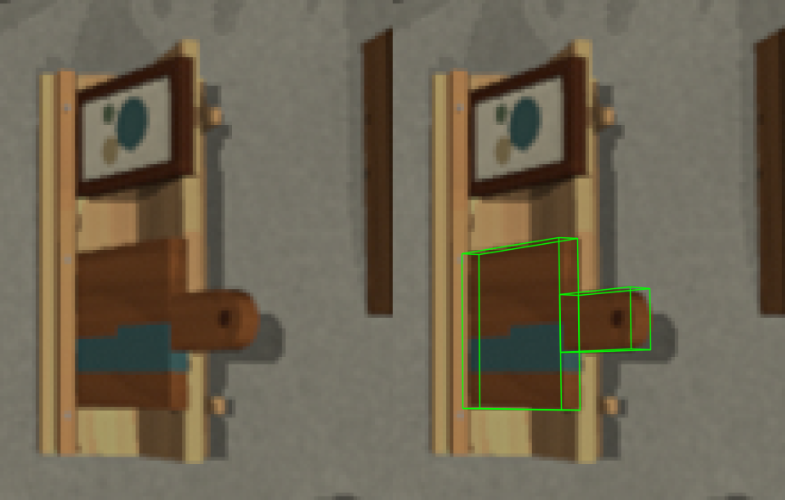

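View pics/side6z.png

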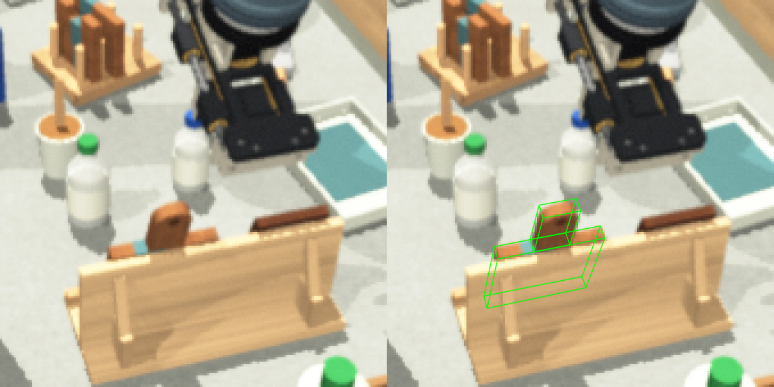

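View pics/wrist6.png

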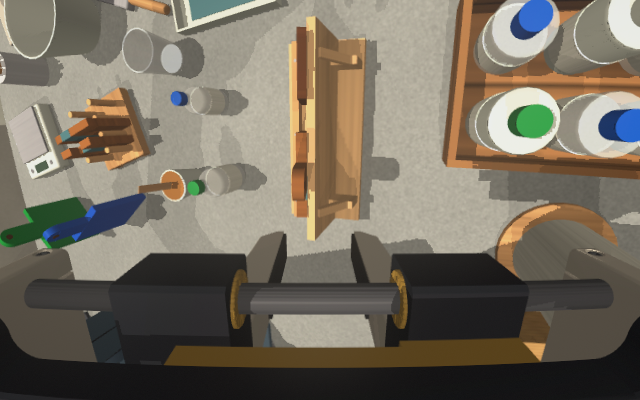

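View pics/top6.png

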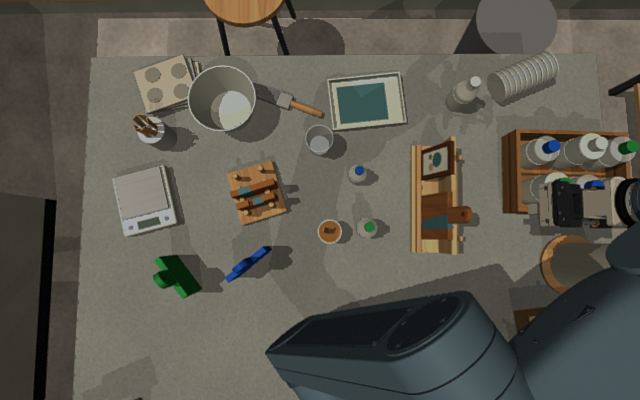

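```bash
python3 -c "
from bench import robot
print(robot.hand_in(), robot.current_t())"
```

```text
the job is handed in; nothing more can be done
the job is handed in; nothing more can be done
```

The serving board now leans on the ledge, handle up, in the free space beside the picture, and I handed the job in at about 16.5 s of the 37 s allowed.

- **Placing:** I gripped the board by its neck, lifted it out of the far gap and carried it over the bottles and cups. I set the foot on the base (contact within 0.5 mm of the expected height), slid it to the lath (within 0.2 mm), and leaned it back until it touched the wall at 0.323 rad (0.32 expected). Only then did I let go.
- **Last checks:** After I backed off, the pictures showed the foot parallel to the lath, the board's back on the wall, and the gripper clear with no force on it. The picture, the other two boards, the bottles and the cups looked unmoved.
- **What disagreed:** Fitted positions from the three cameras differed by about 1–3 mm, and the top and wrist views disagreed on the ledge's angle by about 0.01 rad. I relied on the contact measurements to place the foot and back. The board's angle to the wall rests on the camera fit and looks parallel.

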